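# Slide the drill jig home and start its clamp screw

## Robot

A 7-joint arm with a two-finger parallel gripper is mounted at the origin on the work surface. World frame = base frame: x ahead of the robot, y to its left, z up, the work surface at z = 0. Lengths are in m, angles in rad, forces in N, time in s.
With the tool pointing down it reaches from about 0.425 to 1.025 m from the base axis. Payload 9.4 kg.
Tool frame: the origin (TCP) lies midway between the tips of the shut fingers; the grasp point (between the pads) lies 19 mm behind it (arm.tcp_to_grasp is the distance from the TCP to the grasp point, in m); z points along the fingers, y is the direction in which the jaws open and shut (so a half turn about z gives the same grasp; the last joint's range is limited). The gripper opens to 93 mm and grips with 3 to 60 N. Pads are 15 mm wide; open, the fingers measure 128 mm over their backs; the gripper's body (75 mm by 188 mm) begins 65 mm behind the grasp point.
Start: joints at [-1.376, 0.599, -0.003, 1.599, 0.002, 0.943, -0.08], TCP at [0.195, 0.698, 0.219] pointing down, gripper open.
Joint ranges: [-2.57, 2.57], [-0.35, 1.97], [-1.29, 1.29], [0.11, 2.56], [-1.05, 4.19], [0.11, 1.86], [-2.63, 2.63]. Speed limits (rad/s): [2.22, 2.22, 3.01, 3.01, 3.14, 3.14, 3.14].

## Interface

Orientations are given as a unit quaternion [w, x, y, z].
In Python, from plant import arm, read_camera gives the robot as it stands. The module is installed in compiled form; this text tells all that it offers.
- The arm moves only by the tool servo_tool, never from a script. Its arguments are lists of equal length, an entry for each row: "travel": the shift along the world's x, y, z in m, a list of three; "twist": the turn about the world's z in degrees. In form: {"travel": [[dx, dy, dz], ...], "twist": [twist, ...]}. A call has 1 to 12 rows; each row is the pose to reach, as a shift and turn from the pose commanded when the call began; what a row does not reach only later rows make up. A row lasts 1/10 s, in which the tool goes at most 50 mm and 8.59 degrees, less where a joint would pass 70% of its speed; a pose out of reach is approached as far as the arm can. A call with a gripper value outside its range is refused whole. "jaw" is the closure in counts, from 0 (fully open) to 255 (shut), set as the call begins (left out, the last holds). The fingers move at their own pace and stop on an object; "squeeze" is the grip in N (left out, the last holds). Time passes only in rows, so rows that repeat a pose let the fingers close. It gives the time, the measured TCP pose, the force and the opening at its end, in the units of the state.
- arm.state(): the state, without advancing time (a new reading comes with each control period).
- read_camera(name): name is "scene" or "side" or "wrist"; returns a dict with "image" (420x560x3 uint8, blue, green, red), "range_z" (420x560 float32, m along the optical axis (not along the pixel's ray), 0 where there is no reading), "fov_y" (degrees; the focal length in pixels is half the picture's height over the tangent of half this angle, whatever the lens; pixels are square), "cx", "cy" (the principal point, pixels), "R" (3x3) and "t" (3): a world point X has camera coordinates R X + t. Camera axes: x right, y down, z forward; pixel columns grow to the right and rows downward; lengths in m; the calibration is good to about 2 mm. A picture is of the moment at which its call begins.
- arm.finish_job(): hands the job in, once; it reports no verdict.
The state is a dict: "time_s": time; "q": joint angles; "joint_velocities": joint speeds; "effort": joint torques, N m; "tool_pos": TCP position; "orientation": TCP orientation; "contact_force": force on the tool from outside, world axes, zero at the start; "torque": the same for the moment, N m; "opening": finger opening in m.
Only numpy, scipy, OpenCV 4.12 (cv2) and the standard library are available. Lean on these libraries where they do the work, as an engineer would, in place of code of your own. Each camera call takes 0.05 s, during which the arm holds its last target. There are 200 camera calls.

## Task

Slide the white drill-jig board, leading edge first and cradle last, into the guide slot of the grey drilling table until it is fully home against the stop. Then take the hex head of the clamp screw on the bridge, turn it backward (anticlockwise from above) just until it drops into the thread start, and then forward one full turn so that it is started but not run down. Finish while gripping the screw's head there, do not let go of it at the end, and leave everything else on the bench where it is.

Things in the scene. Friction and masses are not known exactly. Their poses are not given: they have to be found in the camera images.
- drill_table: fixed grey cast table with T-slots, 300 x 150 mm (x, y), flat top 28 mm above the bench; origin at the centre of its underside, +x is the way the jig slides in, +z up. A green bridge over the slot (x = 60 to 110 mm, top 86 mm above the bench) carries the nut and screw at x = 85 mm, y = 0; the jig's board passes beneath it, its cradle stays outside
- slot_mouth (a point): mid-point of the slot's mouth, on the table's top face; axes as the table's. The slot runs from here along +x between two steel rails: 93 mm wide, 14 mm high under the rails' lips, 77 mm open between the lips, lip tops 49 mm above the bench; short flared guides before the mouth (20 mm) widen it
- slot_stop (a point): mid-point of the steel stop bar's face at the closed end of the slot, on the table's top face, 120 mm beyond the mouth; axes as the table's
- jig_front (a point): mid-point of the jig's leading edge, at its underside. The jig is a loose white-faced board 190 x 90 x 12 mm (x, y, z), about 0.3 kg, with a beech drill cradle near its tail; +x points from the tail to this leading edge, which enters the slot first; +z up. When the jig is home this point lies at slot_stop
- jig_block (a point): centre of the solid lower part of the beech cradle, 36 mm above the board's underside, 150 mm behind its leading edge: 28 mm thick (x), 80 mm wide (y), 48 mm high, standing on the 12 mm board. Two horns 16 mm wide at its sides rise to 82 mm above the underside. It is the jig's handle: grip it across the 28 mm. Axes as jig_front's
- screw: steel clamp screw standing upright in the nut, about 4 N, captive (a foot under the bridge). Origin at the centre of its black hex head: 36 mm across flats, 41.6 mm across corners, 24 mm high; flats face +x and every 60 degrees from it; white paint line on top along +x. Caged loosely it rises and sinks on the thread freely; pinched hard it hangs in the fingers until they open
- nut_top (a point): centre of the top face of the fixed brass nut on the bridge, 38 mm across, 102 mm above the bench. Inside is a single-start right-hand thread of 5 mm pitch; the direction of its start differs from run to run
- screw_angle (a joint): rad the screw has been turned; grows clockwise seen from above (forward, screwing in). The value at which the thread start is met differs from run to run
- screw_lift (a joint): m, height of the screw on the thread: at first it rides on top of the nut's first thread, about 3 to 5 mm; turned backward it climbs to 5 mm, within half a turn, then drops 5 mm to about 0; from there each forward turn lowers it 5 mm. At 0 the centre of the head is 132 mm above the bench
- toy_wheel: bystander: turned beech toy wheel with a notched rim, 160 mm across, 37 mm thick, lying flat; origin at the centre of its underside
- chuck_key: bystander: steel T-shaped chuck key, about 115 mm long, lying flat; origin under its middle
- spanner: bystander: steel spanner lying flat; origin at its underside
- dust_brush: bystander: bench brush lying flat; origin at its underside
- wax_tin: bystander: tin 72 mm across, 60 mm high, standing; origin at the centre of its underside
- oil_bottle: bystander: amber bottle 52 mm across, 140 mm high, standing; origin at the centre of its underside
- forstner_bit: bystander: brass-coloured drill bit, 110 mm long, head 30 mm across, lying flat; origin under its middle
- turned_knob: bystander: small dark turned wooden knob, 40 mm across, 42 mm high, standing; origin at the centre of its underside

How it is judged:
By the outcome, as a careful person would: the job done as asked, in the order asked, and still so for the second after the job is handed in, while the arm keeps its last pose, push and grip.
It also fails if it takes over 72 s, if anything falls off the work surface, if the arm or the gripper's body presses on something with over 40 N, if the wrist force passes 120 N, or if a joint passes its speed limit or range.

## Working session

There is one attempt and no reset: what is moved stays moved. The work goes in short steps, Python scripts to look and compute and a tool call to move; the robot and the scene stay as the last step left them, time stands still between calls to the robot, and variables do not carry over. Pictures are saved under pics/ and viewed, about 8 in all and at most 12, crops included, and the job is handed in when it is done.

Besides the shell and the picture viewer there is one more tool, called after "Request:" as name(argument=value, ...) on one line, values as JSON. servo_tool: Moves the arm, as the interface text tells. Its arguments: {"type":"object","properties":{"travel":{"type":"array","items":{"type":"array","items":{"type":"number"}}},"twist":{"type":"array","items":{"type":"number"}},"jaw":{"type":"number"},"squeeze":{"type":"number"}},"required":["travel","twist"]}

```bash
mkdir -p pics; cat > h.py <<'E'
import numpy as np, cv2
from plant import arm, read_camera
def shot(n):
    c=read_camera(n); h=c['image'].shape[0]
    c['f']=h/2/np.tan(np.radians(c['fov_y'])/2); c['R']=np.array(c['R']); c['t']=np.array(c['t']); return c
def pts(c):
    z=c['range_z']; h,w=z.shape; u,v=np.meshgrid(np.arange(w),np.arange(h))
    P=np.stack([(u-c['cx'])/c['f']*z,(v-c['cy'])/c['f']*z,z],-1)
    W=(P-c['t'])@c['R']; W[z==0]=np.nan; return W
def ray(c,u,v,z):
    d=c['R'].T@np.array([(u-c['cx'])/c['f'],(v-c['cy'])/c['f'],1]); o=-c['R'].T@c['t']
    return o+d*(z-o[2])/d[2]
E
python3 - <<'E'
from h import *
import pickle
D={n:shot(n) for n in('scene','side','wrist')}
pickle.dump(D,open('d0.pkl','wb'))
for n,c in D.items(): print(n,c['f'],c['cx'],c['cy'],(-c['R'].T@c['t']).round(3),c['R'][2].round(2))
cv2.imwrite('pics/scene0.png',D['scene']['image']);cv2.imwrite('pics/side0.png',D['side']['image'])
s=arm.state();print({k:np.round(v,3) for k,v in s.items()})
E
```

```text
scene 405.6997834546136 269.2833830051278 216.72697435771386 [ 0.959 -0.483  1.121] [-0.33  0.4  -0.85]
side 532.3724739233398 279.1079839294073 209.23993551526928 [ 0.278 -1.05   0.839] [ 0.21  0.8  -0.56]
wrist 327.37701781141124 279.9735635932285 211.31996471989663 [0.119 0.718 0.383] [ 0.27 -0.08 -0.96]
{'time_s': np.float64(0.15), 'q': array([-1.376,  0.6  , -0.003,  1.6  ,  0.002,  0.943, -0.08 ]), 'joint_velocities': array([-0.001, -0.002,  0.001, -0.002,  0.002,  0.001, -0.001]), 'effort': array([ 3.0000e-03, -7.6559e+01,  1.4990e+00, -2.5256e+01, -5.2000e-02,
        1.5000e-02,  0.0000e+00]), 'tool_pos': array([0.195, 0.698, 0.218]), 'orientation': array([-0.   ,  0.135,  0.991, -0.001]), 'contact_force': array([-0.007,  0.504,  0.034]), 'torque': array([-0.016,  0.028, -0.015]), 'opening': np.float64(0.093)}
```

View pics/scene0.png

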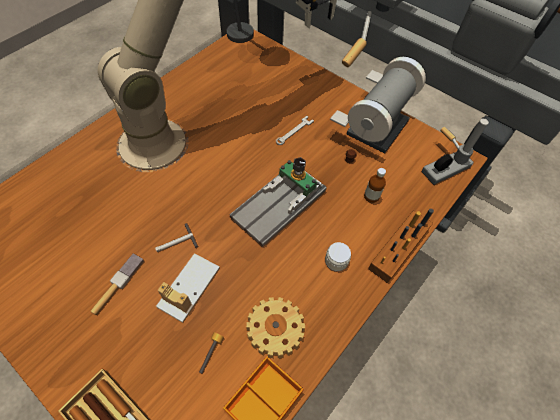

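View pics/side0.png

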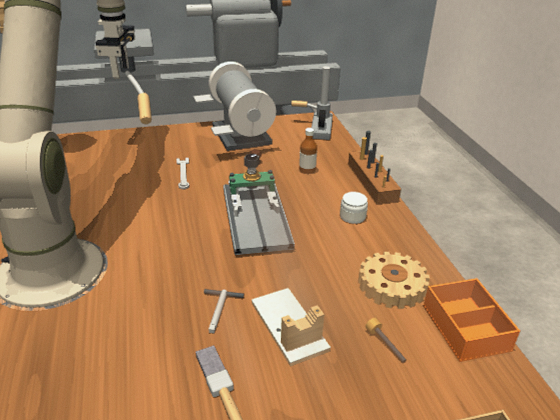

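The scene shows the jig at about (190,288) px with its cradle at (173,293), the table at (278,205), and the bridge with the screw at (300,168). The side view agrees: jig (292,322), cradle (302,327), table (258,215), screw (253,160).

```bash
python3 - <<'E'
from h import *
import pickle
D=pickle.load(open('d0.pkl','rb'))
def rect(P,n):
    r=cv2.minAreaRect((P[:,:2]*1000).astype(np.float32)); print(n,len(P),np.round(r[0],1),np.round(r[1],1),round(r[2],1),'z',np.percentile(P[:,2],[5,50,95]).round(4))
for n,box,tb in(('scene',(145,250,225,325),(225,150,335,250)),('side',(245,285,335,365),(215,145,300,260))):
    c=D[n]; W=pts(c); im=c['image'].astype(int); hsv=cv2.cvtColor(c['image'],cv2.COLOR_BGR2HSV)
    print(n)
    def sel(m,b):
        q=np.zeros(m.shape,bool); q[b[1]:b[3],b[0]:b[2]]=1; return W[m&q&~np.isnan(W[...,2])]
    white=(hsv[...,1]<60)&(hsv[...,2]>110)
    P=sel(white&(abs(W[...,2]-.012)<.006),box); rect(P,'board')
    P=sel((W[...,2]>.03)&(W[...,2]<.1),box); rect(P,'cradle')
    P=sel((abs(W[...,2]-.028)<.005),tb); rect(P,'table')
    P=sel((hsv[...,0]>45)&(hsv[...,0]<85)&(hsv[...,1]>90)&(abs(W[...,2]-.086)<.006),tb); rect(P,'bridge')
    P=sel((W[...,2]>.139)&(W[...,2]<.16),tb); rect(P,'head'); print(P.mean(0))
    P=sel((abs(W[...,2]-.049)<.003),tb); rect(P,'lips')
    for k in (('scene',(225,145,335,250)),('side',(215,140,300,260))):
        if k[0]==n:
            b=k[1]; cv2.imwrite(f'pics/{n}_crop.png',cv2.resize(c['image'][b[1]:b[3],b[0]:b[2]],None,fx=5,fy=5,interpolation=cv2.INTER_CUBIC))
E
```

```text
scene
board 1502 [ 503.7 -293.8] [ 92.1 190. ] 11.6 z [0.0084 0.0119 0.0152]
cradle 446 [ 515.1 -347.3] [82.4 29.3] 12.0 z [0.0373 0.066  0.0839]
table 2613 [515.4  98.3] [302.  152.1] 86.1 z [0.0244 0.0278 0.0313]
bridge 251 [522.8 180.8] [ 48.8 118.3] 86.5 z [0.0812 0.0854 0.089 ]
head 121 [521.9 182.6] [39.4 37.1] 64.9 z [0.1412 0.1474 0.1516]
[0.52220551 0.18074674 0.14705029]
lips 240 [608.1 147.1] [158.6 299.6] 82.4 z [0.0464 0.049  0.0515]
side
board 1880 [ 505.6 -293.7] [ 91.4 193.7] 11.8 z [0.0092 0.0119 0.0144]
cradle 1070 [ 517.6 -347.4] [82.7 33.8] 12.0 z [0.0341 0.0604 0.083 ]
table 3071 [523.7 180.7] [482.  150.1] 86.2 z [0.0248 0.0276 0.0305]
bridge 126 [514.  179.3] [ 53.3 101.2] 84.0 z [0.0815 0.0849 0.0888]
head 123 [523.4 182.7] [40.4 36.8] 62.9 z [0.1403 0.1473 0.1507]
[0.52260194 0.17817449 0.1464467 ]
lips 248 [521.9 153.6] [146.8 121. ] 86.2 z [0.0464 0.0483 0.0513]
```

View pics/scene_crop.png

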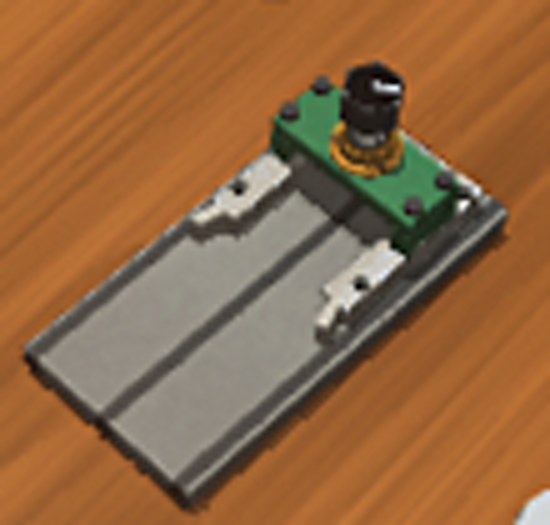

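```bash
python3 - <<'E'
from h import *
import pickle
D=pickle.load(open('d0.pkl','rb'))
a=np.radians(86.1); ex=np.array([np.cos(a),np.sin(a)]); ey=np.array([-ex[1],ex[0]]); o=np.array([.5154,.0983])
for n in('scene','side'):
    c=D[n]; W=pts(c); X=(W[...,:2]-o)@ex; Y=(W[...,:2]-o)@ey; Z=W[...,2]
    m=(abs(X)<.17)&(abs(Y)<.085)&(Z>.02)
    # max-height map in 10mm cells
    print(n); 
    for y in np.arange(.07,-.075,-.01):
        print('%4d'%(y*1000),' '.join('%3d'%(1000*np.nanmax(Z[m&(abs(X-x)<.005)&(abs(Y-y)<.005)],initial=0)) for x in np.arange(-.06,.15,.01)))
E
```

```text
scene
  70  32  32  30  31  27  27  28  29  29  26  28  28  29  25   0   0   0   0   0   0   0
  60  28  30  31  29  30  51  48  52  48  47  51  49  90  93  89  85  91  90   0   0   0
  50  29  31  31  29  30  50  52  51  56  54  54  54  87  92  87  91  93  86   0   0   0
  40  31  30  32  36  32  30  49  49  51  52  52  52  88  88  88  87  87  84   0   0   0
  30  29  29  29  30  29  31  30  30  29  32  31  30  90  87  87  90   0   0   0   0   0
  19  30  31  30  33  29  30  31  31  31  32  33  32  89  91 151 151   0   0   0   0   0
   9  30  33  31  30  30  31  32  29  29  30  31  31  93 150 149 149 149   0   0   0  46
   0  30  29  29  31  29  35  31  30  31  32  31  29  92 150 151 152 150  89   0  47  42
 -10  31  35  31  31  31  31  31  31  31  30  32  30  91 149 150 151 150  85   0   0  45
 -20  30  33  29  30  31  30  31  32  31  32  31  30  86  91 152 145  93  87   0   0  45
 -30  30  29  31  31  30  29  29  31  30  29  30  29  85  88  89  87  87  89   0  50   0
 -40  30  28  29  34  29  30  30  50  53  51  49  53  90  89  88  89  90  87   0  49   0
 -50  30  30  29  30  51  
[... 880 characters left out ...]
0  29  30  30  29  31  30  29  30  30  89 140 150 151 149 150  29  27   0   0
 -10  30  27  29  31  30  27  31  30  31  32  29  29 149 149 152 150 148  29  24   0   0
 -20  28  31  30  29  31  30  28  29  31  29  29  30  87 149 149 148  99  32  26   0   0
 -30  29  29  30  29  31  29  29  30  30  30  29  30  85  87  86  88  87  86  80  28   0
 -40  29  29  30  30  31  29  49  50  51  50  52  52  86  87  89  87  89  86  28  24   0
 -50  30  29  30  29  29  49  50  52  55  53  52  50  87  94  89  91  91  83   0   0   0
 -60  32  29  29  30  50  49  51  49  56  50  51  47  92  93  89  86  92  90   0   0   0
 -70  30  30  29  31  28  30  31  30  31  31  29  29  29  30  29  29  30  30  28   0   0
```

The crop shows the guides at (330,315) and (215,210), the bridge at (360,175), and the paint line at (385,88). The height map puts the mouth at table x≈0 and the stop at ≈120. Next I move over the jig.

Request:
servo_tool(travel=[[0.405,-0.5,0],[0.405,-0.5,0],[0.405,-0.5,0],[0.405,-0.5,0],[0.405,-0.5,0],[0.405,-0.5,0],[0.405,-0.5,0],[0.405,-0.5,0],[0.405,-0.5,0],[0.405,-0.5,0],[0.405,-0.5,0],[0.405,-0.5,0]], twist=[-100,-100,-100,-100,-100,-100,-100,-100,-100,-100,-100,-100], jaw=0)

```text
time_s: 1.35
tool_pos: [0.5732, 0.2306, 0.2186]
orientation: [-0.0, 0.847, 0.531, -0.0]
contact_force: [0.2, 0.4, 0.1]
opening: 0.0933
```

Request:
servo_tool(travel=[[-0.057,-0.578,0],[-0.057,-0.578,0],[-0.057,-0.578,0],[-0.057,-0.578,0],[-0.057,-0.578,0],[-0.057,-0.578,0],[-0.057,-0.578,0],[-0.057,-0.578,0],[-0.057,-0.578,0],[-0.057,-0.578,0],[-0.057,-0.578,0],[-0.057,-0.578,0]], twist=[-52.5,-52.5,-52.5,-52.5,-52.5,-52.5,-52.5,-52.5,-52.5,-52.5,-52.5,-52.5])

```text
time_s: 2.55
tool_pos: [0.5139, -0.3499, 0.2188]
orientation: [0.001, 0.995, 0.102, -0.0]
contact_force: [0.3, 0.4, 0.3]
opening: 0.0932
```

```bash
python3 - <<'E'
from h import *
s=arm.state(); q=s['orientation']; print(s['tool_pos'],np.degrees(np.arctan2(q[2]**2-q[1]**2,2*q[1]*q[2])),np.round(s['q'],2))
c=shot('wrist'); W=pts(c); Z=W[...,2]
hsv=cv2.cvtColor(c['image'],cv2.COLOR_BGR2HSV)
near=(np.hypot(W[...,0]-.505,W[...,1]+.294)<.13)
def rect(m,n):
    P=W[m]; r=cv2.minAreaRect((P[:,:2]*1000).astype(np.float32)); print(n,len(P),np.round(r[0],1),np.round(r[1],1),round(r[2],1),np.median(P[:,2]))
rect(near&(abs(Z-.012)<.004)&(hsv[...,1]<60),'board')
for lo,hi in((.025,.056),(.057,.064),(.079,.086)): rect(near&(Z>lo)&(Z<hi),f'cradle{lo}')
cv2.imwrite('pics/w1.png',c['image'])
E
```

```text
[ 0.51393442 -0.34989296  0.21878226] -78.24354543422304 [ 0.05  0.56  0.7   1.88 -0.46  0.87 -0.39]
board 10296 [ 495.7 -285.1] [101.7 210.8] 11.7 0.011174667023374616
cradle0.025 92 [ 553.9 -339.9] [ 0.4 27.5] 11.5 0.03802198814351046
cradle0.057 735 [ 525.5 -345.7] [58.1 27.8] 11.8 0.05926918468981452
cradle0.079 987 [ 514.9 -348.2] [80.  27.7] 12.3 0.08137721926202107
```

View pics/w1.png

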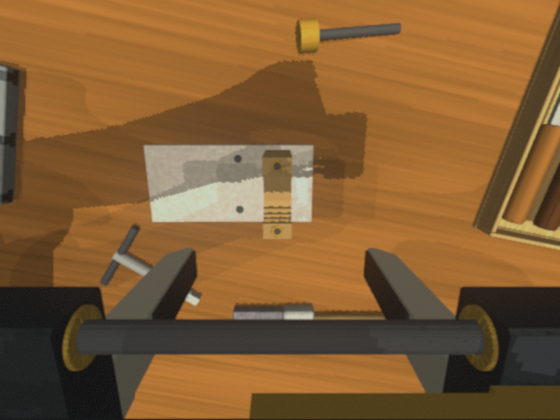

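The wrist view shows the cradle at (277,195) px and the white board at (228,183). All three cameras agree on the block at about (0.5155, -0.348) with yaw 101.8°. Descending.

Request:
servo_tool(travel=[[0,0,-0.04],[0,0,-0.08],[0,0,-0.11],[0,0,-0.14],[0,0,-0.165],[0,0,-0.18],[0,0,-0.188],[0,0,-0.188],[0,0,-0.188]], twist=[0,0,0,0,0,0,0,0,0])

```text
time_s: 3.5
tool_pos: [0.5157, -0.3462, 0.0314]
orientation: [0.0, 0.995, 0.104, 0.0]
contact_force: [-1.1, -0.9, -0.6]
opening: 0.0927
```

Request:
servo_tool(travel=[[0,-0.002,0],[0,-0.002,0],[0,-0.002,0],[0,-0.002,0],[0,-0.002,0],[0,-0.002,0],[0,-0.002,0],[0,-0.002,0],[0,-0.002,0],[0,-0.002,0],[0,-0.002,0],[0,-0.002,0]], twist=[0,0,0,0,0,0,0,0,0,0,0,0], jaw=255, squeeze=35)

```text
time_s: 4.7
tool_pos: [0.5152, -0.3476, 0.0306]
orientation: [-0.0, 0.995, 0.104, -0.0]
contact_force: [-0.5, 1.4, 0.6]
opening: 0.0277
```

Request:
servo_tool(travel=[[0,0,0.02],[0,0,0.05],[0,0,0.08],[-0.002,0.04,0.08],[-0.004,0.08,0.08],[-0.006,0.12,0.08],[-0.008,0.16,0.08],[-0.01,0.2,0.08],[-0.012,0.24,0.08],[-0.0127,0.257,0.08],[-0.0127,0.257,0.08],[-0.0127,0.257,0.08]], twist=[0,0,0,-3,-6,-9,-12,-15,-15.7,-15.7,-15.7,-15.7])

```text
time_s: 5.9
tool_pos: [0.5028, -0.0912, 0.1106]
orientation: [0.0, 0.999, -0.032, 0.0]
contact_force: [0.4, -1.0, -3.1]
opening: 0.0275
```

```bash
cat >> h.py <<'E'
def st():
    s=arm.state(); q=s['orientation']; print(round(s['time_s'],2),np.round(s['tool_pos'],4),'yaw',round(np.degrees(np.arctan2(q[2]**2-q[1]**2,2*q[1]*q[2])),2),'q7',round(s['q'][6],2),'F',np.round(s['contact_force'],1),round(s['opening'],4))
    return s
def rect(P,n):
    if len(P)<5: print(n,len(P)); return
    r=cv2.minAreaRect((P[:,:2]*1000).astype(np.float32)); print(n,len(P),np.round(r[0],1),np.round(r[1],1),round(r[2],1),'z',np.percentile(P[:,2],[5,50,95]).round(4))
E
python3 - <<'E'
from h import *
st(); c=shot('wrist'); W=pts(c); np.savez('w2.npz',W=W,im=c['image'])
a=np.radians(86.1); ex=np.array([np.cos(a),np.sin(a)]); ey=np.array([-ex[1],ex[0]]); o=np.array([.5154,.0983])
X=(W[...,:2]-o)@ex*1000; Y=(W[...,:2]-o)@ey*1000; Z=W[...,2]*1000
for n in('scene','side'):
    c2=shot(n); V=pts(c2); m=(abs(V[...,2]-.092)<.006)&(V[...,0]>.4)&(V[...,0]<.62)&(V[...,1]>-.14)&(V[...,1]<.09)&(cv2.cvtColor(c2['image'],cv2.COLOR_BGR2HSV)[...,1]<60)&(c2['image'].min(-1)>110)
    rect(V[m],n+' board')
# lips: edge Y of lip tops vs X
for x in range(-30,60,6):
    m=(abs(X-x)<3)&(Z>44)&(Z<53)&(abs(Y)<75)
    p=Y[m&(Y>0)]; q=Y[m&(Y<0)]
    print(x,len(p),len(q), np.percentile(p,[1,99]).round(1) if len(p)>3 else '', np.percentile(q,[1,99]).round(1) if len(q)>3 else '')
m=(abs(Z-86)<4)&(abs(Y)<70)&(X>40)&(X<130); rect(W[m],'bridge')
cv2.imwrite('pics/w2.png',c['image'])
E
```

```text
5.9 [ 0.5028 -0.0912  0.1106] yaw -93.72 q7 -0.78 F [ 0.4 -1.  -3.1] 0.0275
scene board 477 [508.7 -37.5] [191.3  91.2] 88.2 z [0.0887 0.0918 0.0953]
side board 452 [508.5 -39. ] [195.1  89.8] 86.0 z [0.089  0.0918 0.0942]
-30 0 0  
-24 0 0  
-18 0 15  [-57.8 -53.3]
-12 0 146  [-60.5 -51.2]
-6 50 112 [49.1 57.9] [-58.9 -49.3]
0 107 101 [46.9 57.3] [-56.8 -47.4]
6 228 48 [38.2 60. ] [-46.7 -38.7]
12 213 0 [38.3 59.5] 
18 239 0 [38.2 59.3] 
24 142 0 [38.  59.5] 
30 0 0  
36 0 0  
42 0 0  
48 0 0  
54 0 0  
bridge 0
```

View pics/w2.png

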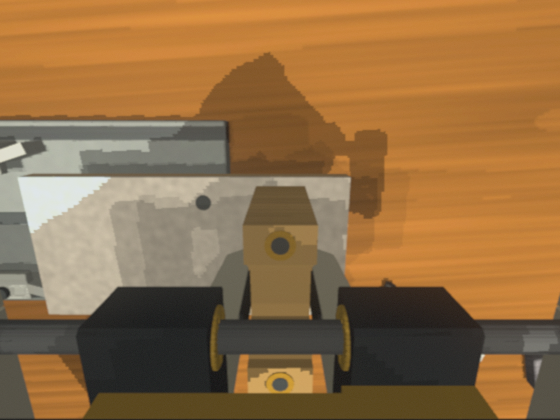

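```bash
python3 - <<'E'
from h import *
d=np.load('w2.npz'); W=d['W']; hsv=cv2.cvtColor(d['im'],cv2.COLOR_BGR2HSV)
a=np.radians(86.1); ex=np.array([np.cos(a),np.sin(a)]); ey=np.array([-ex[1],ex[0]]); o=np.array([.5154,.0983])
X=(W[...,:2]-o)@ex*1000; Y=(W[...,:2]-o)@ey*1000; Z=W[...,2]*1000
m=(abs(Z-92)<4)&(hsv[...,1]<90)&(abs(Y)<70); P=np.c_[X[m],Y[m],Z[m]]
print(len(P),np.percentile(P,[1,50,99],axis=0).round(1))
b=(abs(Z-92)<6)&(abs(Y)<70)
for x in range(-225,-40,15):
    k=b&(abs(X-x)<4); print(x,k.sum(),np.percentile(Y[k],[0.5,99.5]).round(1) if k.sum()>5 else '',np.median(Z[k]) if k.sum()>5 else '')
k=(Z>154)&(Z<168)&(abs(Y)<60)&(X<-150); print('horn',k.sum(),np.percentile(X[k],[1,99]),np.percentile(Y[k],[1,99]))
E
```

```text
27974 [[-229.3  -45.    89.5]
 [-108.4  -14.9   91.1]
 [ -42.3   40.9   92.6]]
-225 1133 [-45.3   9.6] 91.38455077586683
-210 484 [-45.3  43.5] 91.33803782105332
-195 177 [-45.4 -39.9] 91.39470032158917
-180 178 [-45.3 -39. ] 91.33331047149113
-165 998 [-45.2   0.3] 91.28070579260307
-150 1375 [-45.1  22.7] 91.25793651574688
-135 1478 [-45.1  24.4] 91.1657854764789
-120 1477 [-45.1  24.5] 91.10490480584896
-105 1482 [-45.   24.5] 91.08273384999495
-90 1467 [-45.   24.9] 91.04540684371969
-75 1729 [-44.9  40. ] 90.97740638846732
-60 1817 [-44.9  44.8] 90.96009833473883
-45 1765 [-44.7  45.1] 90.93022195069902
horn 6843 [-212.23084716 -170.00901623] [-40.31507291  36.38847693]
```

Measured with the same wrist camera, the board edges sit at table y = -45/+45 and the lips at ±38.4, so it is centred and aligned. Lowering onto the table in front of the guides.

Request:
servo_tool(travel=[[0,0,-0.02],[0,0,-0.035],[0,0,-0.044],[0,0,-0.048],[0,0,-0.05],[0,0,-0.051],[0,0,-0.0515],[0,0,-0.0515]], twist=[0,0,0,0,0,0,0,0])

```text
time_s: 6.85
tool_pos: [0.5028, -0.0908, 0.0594]
orientation: [-0.0, 0.999, -0.033, 0.0]
contact_force: [0.2, -1.1, -3.2]
opening: 0.0278
```

Request:
servo_tool(travel=[[0.0007,0.01,-0.0005],[0.0014,0.02,-0.0008],[0.002,0.03,-0.0008],[0.0027,0.04,-0.0008],[0.0034,0.05,-0.0008],[0.0041,0.06,-0.0008],[0.0041,0.06,-0.0008]], twist=[0,0,0,0,0,0,0])

```text
time_s: 7.55
tool_pos: [0.507, -0.0288, 0.0585]
orientation: [-0.001, 0.999, -0.032, 0.0]
contact_force: [0.9, 3.4, 4.9]
opening: 0.0279
```

Request:
servo_tool(travel=[[0.0007,0.01,0.0003],[0.0014,0.02,0.0003],[0.002,0.03,0.0003],[0.0027,0.04,0.0003],[0.0034,0.05,0.0003],[0.0041,0.06,0.0003],[0.0048,0.07,0.0003],[0.0048,0.07,0.0003],[0.0048,0.07,0.0003]], twist=[0,0,0,0,0,0,0,0,0])

```text
time_s: 8.45
tool_pos: [0.5114, 0.0398, 0.0585]
orientation: [-0.0, 0.999, -0.032, -0.0]
contact_force: [-0.4, 0.2, -2.5]
opening: 0.0281
```

```bash
python3 - <<'E'
from h import *
st(); c=shot('scene'); cv2.imwrite('pics/s3.png',cv2.resize(c['image'][130:270,200:360],None,fx=4,fy=4,interpolation=cv2.INTER_CUBIC))
E
```

```text
8.45 [0.5114 0.0398 0.0585] yaw -93.71 q7 -0.9 F [-0.4  0.2 -2.5] 0.0281
```

View pics/s3.png

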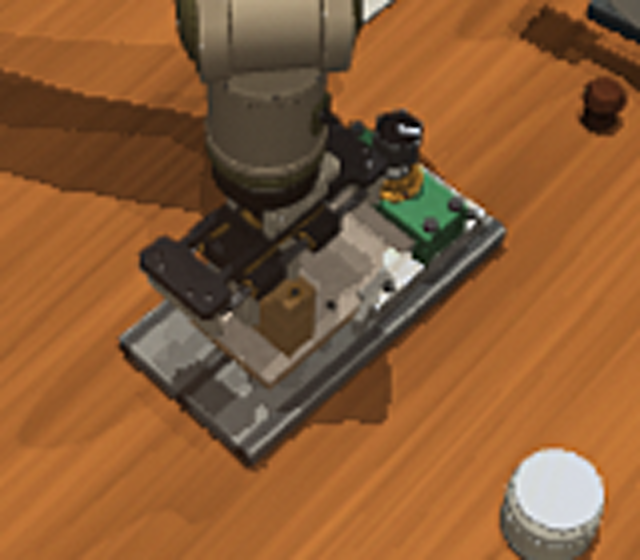

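The board is in the slot under the lips and the cradle is square (294,315 px). The screw head at (400,140) px stands just ahead of the gripper body. Regripping higher so the body clears the screw head.

Request:
servo_tool(travel=[[0,0,0],[0,0,0],[0,0,0],[0,0,0.006],[0,0,0.012],[0,0,0.013],[0,0,0.013]], twist=[0,0,0,0,0,0,0], jaw=140)

```text
time_s: 9.2
tool_pos: [0.5117, 0.0393, 0.072]
orientation: [-0.0, 0.999, -0.033, 0.0]
contact_force: [-0.9, -0.5, -0.5]
opening: 0.0418
```

Request:
servo_tool(travel=[[0,0,0],[0,0,0],[0,0,0],[0,0,0],[0,0,0],[0,0,0]], twist=[0,0,0,0,0,0], jaw=255)

```text
time_s: 9.8
tool_pos: [0.5114, 0.0392, 0.0715]
orientation: [-0.0, 0.999, -0.033, -0.0]
contact_force: [0.3, 1.0, -1.5]
opening: 0.0278
```

Request:
servo_tool(travel=[[0.0007,0.008,0],[0.0011,0.016,0],[0.0016,0.023,0],[0.0018,0.025,0],[0.0018,0.026,0],[0.0018,0.026,0]], twist=[0,0,0,0,0,0])

```text
time_s: 10.4
tool_pos: [0.5132, 0.0656, 0.0715]
orientation: [-0.0, 0.999, -0.033, -0.0]
contact_force: [-0.0, 0.7, -2.0]
opening: 0.0277
```

Request:
servo_tool(travel=[[0,0.001,0],[0,0.002,0],[0,0.003,0],[0,0.004,0],[0,0.004,0]], twist=[0,0,0,0,0])

```text
time_s: 10.9
tool_pos: [0.5133, 0.0694, 0.0716]
orientation: [-0.0, 0.999, -0.033, -0.0]
contact_force: [-0.2, 1.2, -3.5]
opening: 0.0274
```

Request:
servo_tool(travel=[[0,0.001,0],[0,0.002,0],[0,0.003,0],[0,0.003,0]], twist=[0,0,0,0])

```text
time_s: 11.3
tool_pos: [0.5133, 0.0724, 0.0716]
orientation: [-0.0, 0.999, -0.033, -0.0]
contact_force: [0.8, 0.6, -2.7]
opening: 0.0271
```

Request:
servo_tool(travel=[[0,0.001,0],[0,0.002,0],[0,0.003,0],[0,0.003,0]], twist=[0,0,0,0])

```text
time_s: 11.7
tool_pos: [0.5133, 0.0745, 0.0717]
orientation: [0.0, 0.999, -0.033, 0.0]
contact_force: [0.0, -3.4, -1.3]
opening: 0.0282
```

```bash
python3 - <<'E'
from h import *
st(); c=shot('wrist'); W=pts(c); hsv=cv2.cvtColor(c['image'],cv2.COLOR_BGR2HSV)
a=np.radians(86.1); ex=np.array([np.cos(a),np.sin(a)]); ey=np.array([-ex[1],ex[0]]); o=np.array([.5154,.0983])
for n in('wrist','scene','side'):
    c=shot(n); W=pts(c); X=(W[...,:2]-o)@ex*1000; Y=(W[...,:2]-o)@ey*1000; Z=W[...,2]*1000
    hsv=cv2.cvtColor(c['image'],cv2.COLOR_BGR2HSV)
    k=(abs(Z-109)<4)&(abs(Y)<50)&(X>-60)&(X<10)&(hsv[...,1]>60); print(n,'horn',k.sum(),np.percentile(X[k],[1,99]).round(1) if k.sum()>5 else '')
    k=(abs(Z-40)<4)&(abs(Y)<50)&(X<-30)&(X>-110)&(hsv[...,1]<90); print('tail',k.sum(),np.percentile(X[k],[1,2,5]).round(1) if k.sum()>5 else '',np.percentile(Y[k],[1,99]).round(1) if k.sum()>5 else '')
E
```

```text
11.7 [0.5133 0.0745 0.0717] yaw -93.8 q7 -0.99 F [ 0.  -3.4 -1.3] 0.0282
wrist horn 3677 [-39.  -11.3]
tail 2825 [-64.9 -64.8 -64.2] [-44.3  13.3]
scene horn 55 [-54.3   1. ]
tail 164 [-65.5 -65.1 -64.8] [-43.2  44.4]
side horn 54 [-41.9  -9.8]
tail 245 [-66.9 -66.7 -65.3] [-46.6  42.7]
```

Request:
servo_tool(travel=[[0,0.001,0],[0,0.002,0],[0,0.003,0],[0,0.003,0]], twist=[0,0,0,0])

```text
time_s: 12.3
tool_pos: [0.5133, 0.0747, 0.0719]
orientation: [0.002, 0.999, -0.034, 0.001]
contact_force: [-2.1, -13.6, 2.4]
opening: 0.0278
```

The jig is home: motion stopped at y=0.0747 with 13.6 N. Release, then rise.

Request:
servo_tool(travel=[[0,-0.001,0],[0,-0.002,0],[0,-0.002,0],[0,-0.002,0],[0,-0.002,0],[0,-0.002,0.01],[0,-0.002,0.04],[0,-0.002,0.09],[0,-0.002,0.13],[0,-0.002,0.16],[0,-0.002,0.16],[0,-0.002,0.16]], twist=[0,0,0,0,0,0,0,0,0,0,0,0], jaw=100)

```text
time_s: 13.5
tool_pos: [0.5132, 0.0766, 0.2323]
orientation: [-0.001, 0.999, -0.033, 0.0]
contact_force: [0.5, -1.0, 0.4]
opening: 0.0566
```

```bash
python3 - <<'E'
from h import *
s=st(); print(np.round(s['q'],2))
a=np.radians(86.1); ex=np.array([np.cos(a),np.sin(a)]); ey=np.array([-ex[1],ex[0]]); o=np.array([.5154,.0983])
T=[]
for n in('wrist','scene','side'):
    c=shot(n); W=pts(c); X=(W[...,:2]-o)@ex*1000; Y=(W[...,:2]-o)@ey*1000; Z=W[...,2]*1000
    hsv=cv2.cvtColor(c['image'],cv2.COLOR_BGR2HSV)
    k=(abs(Z-109)<4)&(abs(Y)<50)&(X>-60)&(X<10)&(hsv[...,1]>60); print(n,'horn',k.sum(),np.percentile(X[k],[1,99]).round(1) if k.sum()>5 else '')
    k=(abs(Z-40)<4)&(abs(Y)<50)&(X<-30)&(X>-110)&(hsv[...,1]<90); print('tail',k.sum(),np.percentile(X[k],[1,2,5]).round(1) if k.sum()>5 else '')
    k=(Z>142)&(Z<155)&(abs(Y)<40)&(X>50)&(X<120); rect(W[k],'head'); 
    w=k&(hsv[...,2]>120)&(hsv[...,1]<80); print('white',w.sum()); 
    if w.sum()>4: 
        p=W[w][:,:2]; r=cv2.fitLine((p*1000).astype(np.float32),cv2.DIST_L2,0,.01,.01).ravel(); print(r.round(2),np.degrees(np.arctan2(r[1],r[0])),p.mean(0))
    v,u=np.nonzero(k)
    if len(v):
        cr=c['image'][max(v.min()-15,0):v.max()+15,max(u.min()-15,0):u.max()+15]; print(u.min(),u.max(),v.min(),v.max()); T.append(cv2.resize(cr,(260,260),interpolation=cv2.INTER_CUBIC))
cv2.imwrite('pics/head4.png',np.hstack(T))
E
```

```text
13.5 [0.5132 0.0766 0.2323] yaw -93.73 q7 -1.26 F [ 0.5 -1.   0.4] 0.0566
[-0.92  0.48  0.97  2.09 -0.54  0.84 -1.26]
wrist horn 1041 [-38.4 -11.6]
tail 1676 [-64.8 -64.5 -63.8]
head 1793 [520.9 182.9] [35.9 41.4] 28.5 z [0.1455 0.148  0.1492]
white 189
[9.9000e-01 1.0000e-01 5.2583e+02 1.8781e+02] 5.820397 [0.52583221 0.18781172]
121 171 191 240
scene horn 98 [-40.1  -9.7]
tail 200 [-65.5 -64.8 -64. ]
head 107 [520.3 182.3] [38.3 37.6] 59.8 z [0.144  0.1488 0.1517]
white 8
[9.2000e-01 3.9000e-01 5.2865e+02 1.8674e+02] 23.054804 [0.52865425 0.18674345]
293 305 157 167
side horn 103 [-42.6  -9.9]
tail 252 [-67.4 -66.2 -64.5]
head 104 [523.1 181.2] [38.2 40.3] 13.9 z [0.1434 0.1478 0.1504]
white 8
[ 1.0000e+00 -9.0000e-02  5.2990e+02  1.8732e+02] -5.0273795 [0.52990496 0.18732425]
244 259 154 162
```

View pics/head4.png

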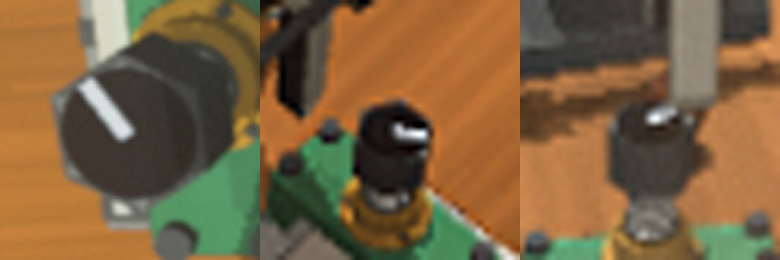

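Horns and tail are unchanged after release, so the jig is still home (x -38..-11, tail -65). The head's centre is about (0.521, 0.183) with its top at 148 mm (lift ≈4 mm). The paint line and flats lie at about 28.5° in world. Moving over the head with the jaws at about -91.5°.

Request:
servo_tool(travel=[[0.0025,0.035,0],[0.005,0.07,0],[0.008,0.1,0],[0.008,0.1062,0],[0.008,0.1062,0],[0.008,0.1062,0],[0.008,0.1062,0]], twist=[2.2,2.2,2.2,2.2,2.2,2.2,2.2], jaw=0)

```text
time_s: 14.35
tool_pos: [0.5212, 0.1807, 0.2316]
orientation: [0.0, 1.0, -0.015, -0.0]
contact_force: [-0.2, -0.6, 0.3]
opening: 0.0931
```

```bash
python3 - <<'E'
from h import *
s=st(); print(np.round(s['q'],2))
c=shot('wrist'); W=pts(c); Z=W[...,2]
k=(Z>.143)&(Z<.155)&(np.hypot(W[...,0]-.521,W[...,1]-.183)<.03); rect(W[k],'head')
E
```

```text
14.35 [0.5212 0.1807 0.2316] yaw -91.7 q7 -1.4 F [-0.2 -0.6  0.3] 0.0931
[-1.07  0.53  0.96  2.02 -0.56  0.88 -1.4 ]
head 1722 [521.1 182.9] [36.3 40.7] 29.5 z [0.1464 0.148  0.1493]
```

Request:
servo_tool(travel=[[0,0.002,-0.03],[0,0.002,-0.06],[0,0.002,-0.09],[0,0.002,-0.11],[0,0.002,-0.119],[0,0.002,-0.119],[0,0.002,-0.119]], twist=[0.5,0.5,0.5,0.5,0.5,0.5,0.5])

```text
time_s: 15.1
tool_pos: [0.5218, 0.1839, 0.1134]
orientation: [-0.0, 1.0, -0.01, 0.0]
contact_force: [0.2, -0.3, 0.0]
opening: 0.0932
```

Request:
servo_tool(travel=[[0,0,0],[0,0,0],[0,0,0],[0,0,0],[0,0,0],[0,0,0],[0,0,0],[0,0,0],[0,0,0],[0,0,0]], twist=[0,0,0,0,0,0,0,0,0,0], jaw=151, squeeze=5)

```text
time_s: 16.1
tool_pos: [0.5213, 0.1843, 0.1126]
orientation: [0.0, 1.0, -0.009, -0.0]
contact_force: [-0.3, -0.1, -0.5]
opening: 0.0377
```

```bash
cat > lift.py <<'E'
from h import *
s=st(); T=[]
for n in('wrist','scene','side'):
    c=shot(n); W=pts(c); Z=W[...,2]; r=np.hypot(W[...,0]-.5212,W[...,1]-.1829)
    k=(r<.019)&(Z>.13)&(Z<.156)&(np.min(c['image'],-1)<90)
    z=Z[k]*1000
    h=np.histogram(z,np.arange(130,156,2))[0]; print(n,len(z),'med',np.round(np.median(z),1) if len(z) else '','p90',np.round(np.percentile(z,90),1) if len(z) else '',h)
    v,u=np.nonzero((r<.03)&(Z>.13)&(Z<.156))
    if len(v): T.append(cv2.resize(c['image'][max(v.min()-20,0):v.max()+20,max(u.min()-20,0):u.max()+20],(260,260),interpolation=cv2.INTER_CUBIC))
import sys
if len(sys.argv)>1 and T: cv2.imwrite('pics/'+sys.argv[1],np.hstack(T))
E
python3 lift.py h5.png
```

```text
16.1 [0.5213 0.1843 0.1126] yaw -91.07 q7 -1.23 F [-0.3 -0.1 -0.5] 0.0377
wrist 4566 med 147.9 p90 148.8 [  74   76   73   79   80   97   86  110 1813 2059    4    7]
scene 31 med 144.9 p90 149.5 [2 2 2 1 3 3 1 5 4 5 3 0]
side 43 med 142.5 p90 149.1 [3 4 7 3 2 1 3 5 7 7 1 0]
```

View pics/h5.png

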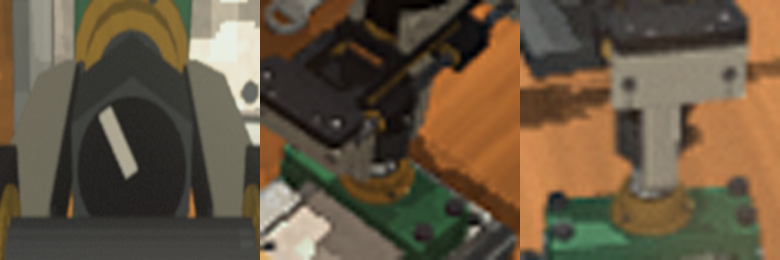

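Wrist view: the head top and paint line are clearly visible between the fingers, so the wrist depth can track both lift and angle. Starting the backward turn.

```bash
cat > lift.py <<'E'
from h import *
import sys
s=st(); c=shot('wrist'); W=pts(c); Z=W[...,2]; r=np.hypot(W[...,0]-.5212,W[...,1]-.1829)
k=(r<.017)&(Z>.13)&(Z<.156); zt=np.percentile(Z[k],80); k&=abs(Z-zt)<.0025
g=c['image'].min(-1); w=(k&(g>100)).astype(np.uint8); print('top z',round(np.median(Z[k])*1000,2),'n',k.sum(),'white',w.sum())
n,l,stt,_=cv2.connectedComponentsWithStats(w)
if n>1:
    i=1+np.argmax(stt[1:,4]); p=(W[l==i][:,:2]*1000).astype(np.float32); d=cv2.fitLine(p,cv2.DIST_L2,0,.01,.01).ravel()[:2]; m=p.mean(0)-[521.2,182.9]
    d=d*np.sign(d@m); print('line',len(p),'deg',np.degrees(np.arctan2(d[1],d[0])).round(1),'by centroid',np.degrees(np.arctan2(m[1],m[0])).round(1))
E
python3 lift.py
```

```text
16.25 [0.5213 0.1843 0.1126] yaw -91.07 q7 -1.23 F [ 1.1 -0.2 -0.2] 0.0382
top z 148.22 n 3565 white 315
line 315 deg 28.7 by centroid 27.8
```

Request:
servo_tool(travel=[[0,-0.001,0],[0,-0.001,0],[0,-0.001,0]], twist=[8,16,16])

```text
time_s: 16.6
tool_pos: [0.5211, 0.1839, 0.1127]
orientation: [-0.001, 0.991, 0.131, -0.0]
contact_force: [-1.0, 1.9, -1.8]
opening: 0.0379
```

```bash
python3 lift.py
```

```text
16.6 [0.5211 0.1839 0.1127] yaw -74.93 q7 -1.02 F [-1.   1.9 -1.8] 0.0379
top z 148.44 n 3606 white 318
line 318 deg 39.4 by centroid 39.1
```

Request:
servo_tool(travel=[[0,0,0],[0,0,0],[0,0,0]], twist=[8,15,15])

```text
time_s: 16.95
tool_pos: [0.5209, 0.1837, 0.1126]
orientation: [-0.0, 0.966, 0.257, -0.0]
contact_force: [-1.8, 3.0, -0.1]
opening: 0.038
```

```bash
python3 lift.py
```

```text
16.95 [0.5209 0.1837 0.1126] yaw -60.16 q7 -0.84 F [-1.8  3.  -0.1] 0.038
top z 148.61 n 3656 white 320
line 320 deg 54.6 by centroid 54.8
```

Request:
servo_tool(travel=[[0,0,0],[0,0,0]], twist=[8,8])

```text
time_s: 17.2
tool_pos: [0.5207, 0.1834, 0.1125]
orientation: [-0.0, 0.946, 0.324, -0.001]
contact_force: [-3.2, 1.3, 1.1]
opening: 0.0383
```

```bash
python3 lift.py
```

```text
17.2 [0.5207 0.1834 0.1125] yaw -52.17 q7 -0.74 F [-3.2  1.3  1.1] 0.0383
top z 148.69 n 3684 white 320
line 320 deg 63.0 by centroid 63.5
```

One look per 8° step; the lift climbs as expected.

Request:
servo_tool(travel=[[0.0003,-0.0003,0],[0.0003,-0.0003,0]], twist=[8,8])

```text
time_s: 17.45
tool_pos: [0.5207, 0.183, 0.1124]
orientation: [-0.0, 0.921, 0.389, -0.001]
contact_force: [-4.1, 1.7, 2.0]
opening: 0.0382
```

```bash
python3 lift.py
```

```text
17.45 [0.5207 0.183  0.1124] yaw -44.16 q7 -0.64 F [-4.1  1.7  2. ] 0.0382
top z 148.76 n 3721 white 322
line 322 deg 72.3 by centroid 72.7
```

Request:
servo_tool(travel=[[0.0005,0,0],[0.0005,0,0]], twist=[8,8])

```text
time_s: 17.7
tool_pos: [0.5209, 0.1828, 0.1123]
orientation: [-0.0, 0.892, 0.453, -0.001]
contact_force: [-4.5, 0.1, 2.8]
opening: 0.0378
```

```bash
python3 lift.py
```

```text
17.7 [0.5209 0.1828 0.1123] yaw -36.14 q7 -0.55 F [-4.5  0.1  2.8] 0.0378
top z 148.75 n 3739 white 326
line 326 deg 80.7 by centroid 81.8
```

Request:
servo_tool(travel=[[0.0003,0,0],[0.0003,0,0]], twist=[8,8])

```text
time_s: 17.95
tool_pos: [0.521, 0.1824, 0.1121]
orientation: [-0.0, 0.858, 0.514, -0.001]
contact_force: [-5.6, -0.1, 0.1]
opening: 0.038
```

```bash
python3 lift.py
```

```text
17.95 [0.521  0.1824 0.1121] yaw -28.16 q7 -0.45 F [-5.6 -0.1  0.1] 0.038
top z 148.62 n 3777 white 327
line 327 deg 89.8 by centroid 91.0
```

Request:
servo_tool(travel=[[-0.001,0,0],[-0.001,0,0]], twist=[8,8])

```text
time_s: 18.2
tool_pos: [0.5213, 0.1825, 0.1124]
orientation: [0.0, 0.82, 0.572, -0.0]
contact_force: [-1.2, 1.2, -1.3]
opening: 0.0378
```

```bash
python3 lift.py
```

```text
18.2 [0.5213 0.1825 0.1124] yaw -20.25 q7 -0.36 F [-1.2  1.2 -1.3] 0.0378
top z 144.23 n 3815 white 307
line 307 deg 97.4 by centroid 99.2
```

It dropped: the top went from 148.6 to 144.2 mm (lift ≈0) with the line at about 97°. Now forward, with regrips; one full turn brings the line back to about 97° and the top to about 139.

Request:
servo_tool(travel=[[0,0,0],[0,0,0],[0,0,0],[0,0,0],[0,0,0],[0,0,0],[0,0,0],[0,0,0],[0,0,0],[0,0,0],[0,0,0],[0,0,0]], twist=[-8,-16,-24,-32,-40,-48,-56,-64,-72,-80,-80,-80])

```text
time_s: 19.45
tool_pos: [0.5223, 0.1831, 0.1128]
orientation: [0.0, 0.996, -0.087, 0.001]
contact_force: [1.1, 1.0, -1.7]
opening: 0.0378
```

```bash
python3 lift.py
```

```text
19.45 [0.5223 0.1831 0.1128] yaw -100.02 q7 -1.34 F [ 1.1  1.  -1.7] 0.0378
top z 143.14 n 3559 white 296
line 296 deg 20.8 by centroid 19.6
```

Request:
servo_tool(travel=[[-0.001,0,0],[-0.001,0,0],[-0.001,0,0],[-0.001,0,0],[-0.001,0,0],[-0.001,0,0],[-0.001,0,0]], twist=[-8,-16,-24,-32,-40,-40,-40])

```text
time_s: 20.2
tool_pos: [0.5211, 0.1829, 0.1127]
orientation: [-0.0, 0.907, -0.421, 0.001]
contact_force: [2.5, 1.1, -2.7]
opening: 0.038
```

Request:
servo_tool(travel=[[0,0,0],[0,0,0],[0,0,0],[0,0,0]], twist=[1.5,1.5,1.5,1.5], jaw=60)

```text
time_s: 20.6
tool_pos: [0.5202, 0.1829, 0.1127]
orientation: [-0.0, 0.912, -0.411, -0.0]
contact_force: [-0.2, -0.1, -0.5]
opening: 0.0653
```

```bash
python3 lift.py
```

```text
20.6 [0.5202 0.1829 0.1127] yaw -138.56 q7 -1.85 F [-0.2 -0.1 -0.5] 0.0653
top z 142.55 n 3597 white 272
line 272 deg -17.7 by centroid -20.4
```

Request:
servo_tool(travel=[[0.001,0,0],[0.001,0,0],[0.001,0,0],[0.001,0,0],[0.001,0,0],[0.001,0,0],[0.001,0,0],[0.001,0,0],[0.001,0,0],[0.001,0,0],[0.001,0,0],[0.001,0,0]], twist=[8.5,17,25.5,34,42.5,51,59.5,68,76.5,85,93.5,102])

```text
time_s: 21.85
tool_pos: [0.5214, 0.1829, 0.1127]
orientation: [0.0, 0.892, 0.452, -0.0]
contact_force: [0.2, -0.9, 0.2]
opening: 0.0712
```

Request:
servo_tool(travel=[[0,0,0],[0,0,0],[0,0,0],[0,0,0],[0,0,0]], twist=[8,16,18,18,18])

```text
time_s: 22.35
tool_pos: [0.5214, 0.1829, 0.1126]
orientation: [0.0, 0.813, 0.582, -0.0]
contact_force: [-0.0, -0.5, 0.5]
opening: 0.0709
```

```bash
python3 lift.py
```

```text
22.35 [0.5214 0.1829 0.1126] yaw -18.75 q7 -0.34 F [-0.  -0.5  0.5] 0.0709
top z 142.64 n 3748 white 285
line 285 deg -17.3 by centroid -19.2
```

Request:
servo_tool(travel=[[0,0,0],[0,0,0],[0,0,0],[0,0,0],[0,0,0],[0,0,0],[0,0,0]], twist=[0,0,0,0,0,0,0], jaw=151)

```text
time_s: 23.1
tool_pos: [0.5214, 0.183, 0.1126]
orientation: [0.0, 0.812, 0.584, -0.0]
contact_force: [0.1, 1.0, -0.4]
opening: 0.038
```

Request:
servo_tool(travel=[[0,0,0],[0,0,0],[0,0,0],[0,0,0],[0,0,0],[0,0,0],[0,0,0],[0,0,0],[0,0,0],[0,0,0],[0,0,0],[0,0,0]], twist=[-8,-16,-24,-32,-40,-48,-56,-64,-72,-80,-88,-88])

```text
time_s: 24.3
tool_pos: [0.5212, 0.1836, 0.1122]
orientation: [0.0, 0.989, -0.145, -0.0]
contact_force: [1.0, 1.5, -2.5]
opening: 0.0383
```

Request:
servo_tool(travel=[[-0.0005,0,0],[-0.0005,0,0],[-0.0005,0,0],[-0.0005,0,0],[-0.0005,0,0],[-0.0005,0,0]], twist=[-8,-16,-24,-32,-32,-32])

```text
time_s: 24.9
tool_pos: [0.5212, 0.183, 0.1126]
orientation: [0.0, 0.913, -0.408, 0.0]
contact_force: [0.8, 2.0, -1.7]
opening: 0.0382
```

```bash
python3 lift.py
```

```text
24.9 [0.5212 0.183  0.1126] yaw -138.21 q7 -1.85 F [ 0.8  2.  -1.7] 0.0382
top z 141.02 n 3568 white 260
line 260 deg -135.8 by centroid -135.0
```

Request:
servo_tool(travel=[[0,0,0],[0,0,0],[0,0,0],[0,0,0]], twist=[1.5,1.5,1.5,1.5], jaw=60)

```text
time_s: 25.35
tool_pos: [0.5208, 0.1829, 0.1127]
orientation: [-0.0, 0.917, -0.399, -0.0]
contact_force: [0.8, -0.4, 0.5]
opening: 0.0656
```

Request:
servo_tool(travel=[[0,0,0],[0,0,0],[0,0,0],[0,0,0],[0,0,0],[0,0,0],[0,0,0],[0,0,0],[0,0,0],[0,0,0],[0,0,0],[0,0,0]], twist=[8.5,17,25.5,34,42.5,51,59.5,68,76.5,85,93.5,102])

```text
time_s: 26.55
tool_pos: [0.5209, 0.1829, 0.1127]
orientation: [0.0, 0.886, 0.464, 0.0]
contact_force: [-0.8, -0.1, -0.1]
opening: 0.0712
```

Request:
servo_tool(travel=[[0,0,0],[0,0,0],[0,0,0],[0,0,0],[0,0,0]], twist=[8,16,18,18,18])

```text
time_s: 27.05
tool_pos: [0.5209, 0.183, 0.1126]
orientation: [0.0, 0.805, 0.593, -0.0]
contact_force: [-0.5, 0.5, -0.8]
opening: 0.071
```

```bash
python3 lift.py
```

```text
27.05 [0.5209 0.183  0.1126] yaw -17.25 q7 -0.31 F [-0.5  0.5 -0.8] 0.071
top z 141.01 n 3706 white 269
line 269 deg -135.8 by centroid -136.0
```

Request:
servo_tool(travel=[[0.0003,0,0],[0.0003,0,0],[0.0003,0,0],[0.0003,0,0],[0.0003,0,0],[0.0003,0,0],[0.0003,0,0]], twist=[0,0,0,0,0,0,0], jaw=151)

```text
time_s: 27.8
tool_pos: [0.5212, 0.1831, 0.1126]
orientation: [-0.0, 0.804, 0.594, -0.0]
contact_force: [-0.1, -0.5, 0.1]
opening: 0.0378
```

Request:
servo_tool(travel=[[0,0,0],[0,0,0],[0,0,0],[0,0,0],[0,0,0],[0,0,0],[0,0,0],[0,0,0],[0,0,0],[0,0,0],[0,0,0],[0,0,0]], twist=[-8,-16,-24,-32,-40,-48,-56,-64,-72,-80,-88,-88])

```text
time_s: 29.0
tool_pos: [0.521, 0.1837, 0.1122]
orientation: [0.0, 0.991, -0.132, -0.0]
contact_force: [0.3, 2.8, -0.3]
opening: 0.0383
```

Request:
servo_tool(travel=[[0,0,0],[0,0,0],[0,0,0],[0,0,0],[0,0,0],[0,0,0]], twist=[-8,-16,-24,-28,-28,-28])

```text
time_s: 29.6
tool_pos: [0.5214, 0.1831, 0.1126]
orientation: [-0.0, 0.931, -0.365, 0.0]
contact_force: [1.0, 2.0, -0.9]
opening: 0.038
```

```bash
python3 lift.py
```

```text
29.6 [0.5214 0.1831 0.1126] yaw -132.8 q7 -1.77 F [ 1.   2.  -0.9] 0.038
top z 139.45 n 3549 white 249
line 249 deg 111.0 by centroid 112.2
```

Request:
servo_tool(travel=[[0,0,0],[0,0,0],[0,0,0],[0,0,0]], twist=[-6,-11,-11,-11])

```text
time_s: 30.05
tool_pos: [0.5214, 0.1828, 0.1127]
orientation: [-0.0, 0.892, -0.453, 0.0]
contact_force: [1.7, 1.9, -0.2]
opening: 0.0379
```

Request:
servo_tool(travel=[[0,0,0],[0,0,0],[0,0,0],[0,0,0],[0,0,0],[0,0,0],[0,0,0],[0,0,0]], twist=[0,0,0,0,0,0,0,0], jaw=255, squeeze=20)

```text
time_s: 30.85
tool_pos: [0.522, 0.183, 0.1128]
orientation: [-0.0, 0.891, -0.454, 0.001]
contact_force: [4.4, 1.8, -2.1]
opening: 0.0361
```

```bash
python3 lift.py; python3 - <<'E'
from h import *
a=np.radians(86.1); ex=np.array([np.cos(a),np.sin(a)]); ey=np.array([-ex[1],ex[0]]); o=np.array([.5154,.0983])
for n in('wrist','scene','side'):
    c=shot(n); W=pts(c); X=(W[...,:2]-o)@ex*1000; Y=(W[...,:2]-o)@ey*1000; Z=W[...,2]*1000
    hsv=cv2.cvtColor(c['image'],cv2.COLOR_BGR2HSV)
    k=(abs(Z-40)<4)&(abs(Y)<50)&(X<-30)&(X>-110)&(hsv[...,1]<90); print(n,'tail',k.sum(),np.percentile(X[k],[1,2,5]).round(1) if k.sum()>5 else '')
    if n=='scene': cv2.imwrite('pics/s6.png',c['image'])
E
```

```text
30.85 [0.522  0.183  0.1128] yaw -144.02 q7 -1.93 F [ 4.4  1.8 -2.1] 0.0361
top z 139.34 n 3508 white 246
line 246 deg 97.9 by centroid 99.4
wrist tail 1790 [-65.3 -65.  -64.7]
scene tail 211 [-65.3 -65.1 -64.4]
side tail 259 [-67.8 -67.4 -65.3]
```

View pics/s6.png

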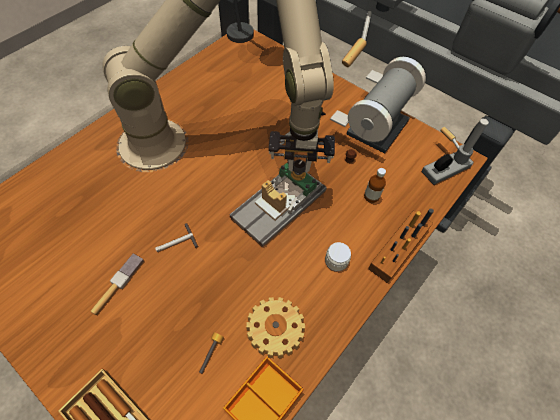

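The scene view shows the gripper on the screw at (300,165) px, the jig home with its cradle at (275,195) px, and the bystanders where they were. The head is gripped at 36.1 mm opening, the line is back at 98° and the top is at 139.3 mm. Handing in.

```bash
python3 -c "
from plant import arm
print(arm.finish_job())"
```

```text
the job is handed in; nothing more can be done
None
```

The job is handed in after 31 s of arm time. The jig is fully home, the screw is started one full turn, and the gripper is still holding its head with a 20 N grip.

- **Jig:** I gripped it by the cradle, set it on the table and slid it in. Near the end I regripped higher so the gripper body would clear the screw head. It stopped dead, with the push force rising to about 14 N. The tail sat at table x ≈ -65 mm, and at the last check it was still there to within about 1 mm.
- **Screw, backward:** I turned it with loosely caged jaws. Its top climbed to about 148.7 mm, then dropped to 144.2 mm (a lift of about 0) after roughly 65–69° of turning.
- **Screw, forward:** I then turned it forward with two regrips. The paint line came back from 97.4° to 97.9°, so it turned about 359.5°. The top is at 139.3 mm, a fall of 4.9 mm against the expected 5.
- **Last checks:** The jaw opening is 36.1 mm, matching the head's 36 mm across flats. In the last picture everything else on the bench looked to be where it was.
- **Disagreements:** The head's top read slightly lower (0.1 mm) just before it dropped, which I took as camera noise. The stop was about 5 mm further in than I had first estimated from the pictures, but the force and the tail position agree on where it is. The wrist shows a small sideways load of about 4 N from the final pinch.

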